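Bolt the parrot's foraging cube

TASK

The clear acrylic foraging cube has been filled with walnuts and its swing door is shut. Slide the upright grip of the bolt on the cube's roof fully home, to its end stop in the keeper, so that the door is locked, and let go. Leave the round-knob size slide on the low white pellet grader as it is set, and don't disturb the green cup near them.

Things in the scene. Friction and masses are not known exactly. Their poses are not given: they have to be found in the camera images.
- door_bolt (a joint): travel in m of the bolt on the roof of the clear acrylic foraging cube (fixed, 150 mm each way): 0 = fully drawn back, 0.080 = end stop, rod home in the steel bridge-shaped keeper (door locked). Starts between 0 and 0.020. Held by friction only (about 2 N): no spring, it stays where it is left.
- door_bolt_grip (a point): point in the bolt's upright steel grip, on its centre line, 15 mm below its top. Grip: 22 mm long along the slide, 14 mm thick across, 44 mm high, on a carriage 30 x 26 mm whose top is 29 mm below this point. y axis: along the slide towards the end stop (joint grows that way); x: across the slide; z up. All else on cube (keeper too) and shelf is at least 26 mm lower than this point.
- size_knob (a point): centre of the top of the round knob (24 mm diameter, 26 mm high, steel) on the size slide of the low white pellet grader (fixed box 120 x 120 x 75 mm; knob top 106 mm above the shelf). It slides easily, along its y axis. To be left as it is.
- cup: green ceramic cup standing loose on the shelf between the cube and the grader, a little beyond them, 68 mm across the rim, 75 mm high; origin at the centre of its underside. To be left alone.
There are look-alikes about, which are no part of the job. Of the things that look like the part that bears door_bolt, the largest one is meant.

How it is judged:
By the outcome, as a careful person would: the job done as asked, in the order asked, and still so for the second after the job is handed in, with the robot touching nothing.
It also fails if it takes over 32 s, if anything falls off the work surface, if the arm or the gripper's body presses on something with over 40 N, if the wrist force passes 120 N, or if a joint passes its speed limit or range.

ROBOT

A 7-joint arm with a two-finger parallel gripper is mounted at the origin on the work surface. World frame = base frame: x ahead of the robot, y to its left, z up, the work surface at z = 0. Lengths are in m, angles in degrees, forces in N, time in s.
With the tool pointing down it reaches from about 0.425 to 0.875 m from the base axis. Payload 4.7 kg.
Tool frame: the origin (TCP) lies between the finger pads; the fingertips stand 14 mm ahead of it and the grasp point (between the pads) lies 5 mm behind it; x points along the fingers, z is the direction in which the jaws open and shut, and the axes are right-handed (so a half turn about x gives the same grasp; the last joint's range is limited). The gripper opens to 85 mm and grips with 20 to 120 N. Pads are 22 mm wide; open, the fingers measure 114 mm over their backs; the gripper's body (76 mm by 85 mm) begins 54 mm behind the grasp point. The pads swing forward as they close: fully open they stand 13 mm farther back than shut.
Start: joints at [73.574, 18.392, -4.016, 83.108, 1.295, 78.541, -3.26], TCP at [0.193, -0.621, 0.216] pointing down, gripper open.
Joint ranges: [-163.93, 163.93], [-17.29, 119.83], [-79.2, 71.16], [3.27, 140.29], [-89.18, 269.18], [5.43, 117.66], [-154.24, 154.24]. Speed limits (degrees/s): [147.25, 147.25, 180, 180, 180, 180, 180].

INTERFACE

Orientations are given as a 3x3 rotation matrix whose columns are the frame's x, y, z axes.
In Python, from plant import bot gives the robot as it stands.
- The arm moves only by the shell command python3 -m inch 'ROWS' [FORCE]. ROWS is a JSON object of lists of equal length, an entry for each row: "twist": the turn, a rotation vector about the tool's x, y, z in degrees, a list of three; "dp": the shift along the tool's x, y, z in mm, a list of three; "grip": the opening, from 0 (shut) to 1 (fully open). A call has 1 to 10 rows; each row is the pose to reach, as a shift and turn from the pose commanded when the call began, along the tool's axes at that moment; what a row does not reach only later rows make up. A row lasts 1/8 s, in which the tool goes at most 62.5 mm and 10.7 degrees, less where a joint would pass 70% of its speed; a pose out of reach is approached as far as the arm can. A call with a gripper value outside its range is refused whole. The fingers move at their own pace and stop on an object; FORCE is the grip in N (left out, the last holds). Time passes only in rows, so rows that repeat a pose let the fingers close. It gives the time, the measured TCP pose, the force and the opening at its end, in the units of the state.
- bot.read_state(): the state, without advancing time (a new reading comes with each control period).
- bot.camera(name): name is "scene" or "top" or "wrist"; returns (picture, depth): 400x640x3 uint8, red, green, blue; 400x640 float32, m along the optical axis (not along the pixel's ray), 0 where there is no reading.
- bot.get_calibration(name): a dict with "vfov" (degrees; the focal length in pixels is half the picture's height over the tangent of half this angle, whatever the lens; pixels are square), "cx", "cy" (the principal point, pixels), "view" (4x4, takes a point from world to camera coordinates); the wrist camera has in their place "tool_from_camera" (4x4, takes a point from camera to tool coordinates, whose origin is the TCP and whose axes are the tool frame's). Camera axes: x right, y down, z forward; pixel columns grow to the right and rows downward; lengths in m; the calibration is good to about 2 mm. A picture is of the moment at which its call begins: read the wrist's pose just before it. get_calibration takes no time and is no camera call.
- bot.sign_off(): hands the job in, once; it reports no verdict.
Trained networks look in the newest picture that a camera, given by its name, has taken for a name from the list of things; names that differ only in an ending like _2 or _b are one class to them, and where a whole thing is asked for, a point or a joint stands for the part that bears it (a point fixed in the world has none). Each returns a list of dicts, best first, with "p" (0 to 1); they miss things now and then, are a little off and sometimes report something else, mostly with a low value. They report only what shows in the picture. A call takes as long as a camera call. They do not tell look-alikes from the thing itself.
- bot.boxes_of(camera, name): "at" ([x, y, z] in m, in world coordinates, good to about 4 mm: the middle of the surface that is visible of it).
The state is a dict: "t": time; "q": joint angles; "joint_vel": joint speeds; "tau": joint torques, N m; "ee_pos": TCP position; "ee_rot": TCP orientation; "force": force on the tool from outside, world axes, zero at the start; "torque": the same for the moment, N m; "finger_gap": finger opening in m.
Only numpy, scipy, OpenCV 4.12 (cv2) and the standard library are available. Lean on these libraries where they do the work, as an engineer would, in place of code of your own. Each camera call takes 0.05 s, during which the arm holds its last target. There are 200 camera calls.

## Working session

There is one attempt and no reset: what is moved stays moved. The work goes in short steps, Python scripts to look and compute and a shell command to move; the robot and the scene stay as the last step left them, time stands still between calls to the robot, and variables do not carry over. Pictures are saved under pics/ and viewed, about 8 in all and at most 12, crops included, and the job is handed in when it is done.

```bash
mkdir -p pics; ls
cat > h.py <<'E'
import numpy as np, cv2
from plant import bot
def shot(cam,fn):
    s=bot.read_state(); im,d=bot.camera(cam); cv2.imwrite('pics/'+fn,im[:,:,::-1]); np.savez('pics/'+fn[:-4],im=im,d=d,p=s['ee_pos'],R=s['ee_rot']); return im,d
def cal(cam,p=None,R=None):
    c=bot.get_calibration(cam); f=200/np.tan(np.radians(c['vfov']/2))
    if 'view' in c: V=np.array(c['view'])
    else:
        T=np.eye(4);T[:3,:3]=R;T[:3,3]=p; V=np.linalg.inv(T@np.array(c['tool_from_camera']))
    return f,c.get('cx',320),c.get('cy',200),V
def proj(cam,P,p=None,R=None):
    f,cx,cy,V=cal(cam,p,R); q=V[:3,:3]@np.array(P)+V[:3,3]; return np.round([cx+f*q[0]/q[2],cy+f*q[1]/q[2],q[2]],3)
def cloud(cam,d,p=None,R=None):
    f,cx,cy,V=cal(cam,p,R); v,u=np.mgrid[:400,:640]; c=np.stack([(u-cx)*d/f,(v-cy)*d/f,d],-1)
    W=np.linalg.inv(V); return c@W[:3,:3].T+W[:3,3]
E
python3 - <<'E'
from h import *
for cam in ['scene','top']:
    shot(cam,cam+'0.png')
    for n in ['door_bolt_grip','door_bolt','size_knob','cup']:
        for b in bot.boxes_of(cam,n): print(cam,n,np.round(b['at'],3),round(b['p'],2),proj(cam,b['at']))
a=cv2.imread('pics/scene0.png');b=cv2.imread('pics/top0.png')
cv2.imwrite('pics/both.png',cv2.resize(np.vstack([a,b]),(480,600)) if 0 else a)
s=bot.read_state();print(s)
E
```

```text
pics
scene door_bolt_grip [0.541 0.131 0.179] 0.79 [345.42  179.451   0.769]
scene door_bolt_grip [0.339 0.097 0.124] 0.56 [282.482 142.822   0.894]
scene door_bolt [0.545 0.127 0.177] 0.88 [344.681 182.32    0.768]
scene door_bolt [0.561 0.356 0.12 ] 0.46 [426.208 155.984   0.875]
scene size_knob [ 0.572 -0.236  0.105] 0.6 [197.592 301.475   0.712]
scene cup [0.696 0.012 0.04 ] 0.73 [339.623 293.946   0.784]
top door_bolt_grip [0.535 0.131 0.169] 0.69 [290.363 196.231   1.046]
top door_bolt_grip [0.339 0.097 0.114] 0.65 [304.648 275.955   1.09 ]
top door_bolt [0.336 0.098 0.116] 0.6 [304.184 277.293   1.088]
top door_bolt [0.551 0.362 0.119] 0.59 [200.495 190.187   1.1  ]
top cup [0.71  0.01  0.029] 0.55 [339.638 135.647   1.193]
{'t': 0.5, 'q': array([73.57285976, 18.39367305, -4.01670802, 83.11108161,  1.295343  ,
       78.54074747, -3.26094841]), 'joint_vel': array([ 0.02151267,  0.00542   ,  0.02084009, -0.07316096,  0.00393451,
        0.13143629,  0.00097967]), 'tau': array([ 2.50349713e-04, -4.92888451e+01, -3.80853228e-01, -3.14263415e+01,
        1.33094573e-02,  2.34079358e-03, -2.84360780e-06]), 'ee_pos': array([ 0.19256236, -0.62081322,  0.21599779]), 'ee_rot': array([[-5.22001685e-05,  9.55093867e-01,  2.96303397e-01],
       [-9.94654748e-06,  2.96303397e-01, -9.55093868e-01],
       [-9.99999999e-01, -5.28032566e-05, -5.96720075e-06]]), 'force': array([-0.19843684, -0.12797913,  0.00487033]), 'torque': array([ 0.00377178, -0.01352488, -0.02723904]), 'finger_gap': 0.0851351127616184}
```

View pics/scene0.png

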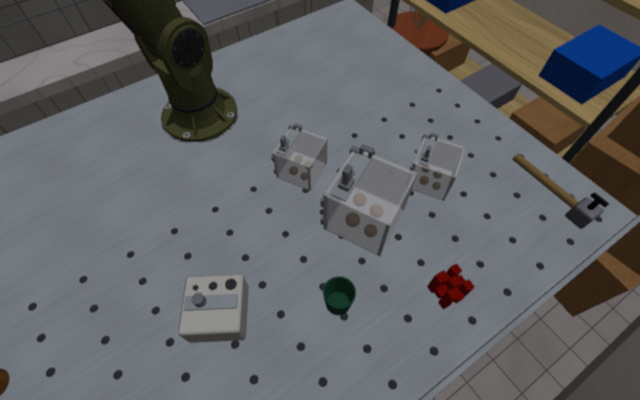

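View pics/top0.png

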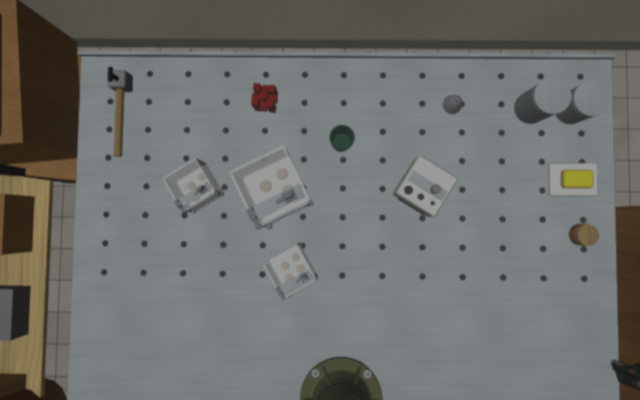

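Candidates for the bolt: the large cube's grip at scene (345,180), and two small cubes at (283,143) and (427,155). I'm choosing the largest at (345,180), with a close crop to confirm it.

Run:
```python
from h import *
a=cv2.imread('pics/scene0.png')[135:255,310:430];b=cv2.imread('pics/top0.png')[140:235,222:317]
f=lambda i:cv2.convertScaleAbs(cv2.resize(i,(400,400),interpolation=cv2.INTER_CUBIC),alpha=1.4)
cv2.imwrite('pics/crop1.png',np.hstack([f(a),f(b)]))
for cam in ['scene','top']:
    d=np.load(f'pics/{cam}0.npz')['d'];C=cloud(cam,d).reshape(-1,3)
    for lo,hi in [(.168,.25),(.158,.168),(.145,.158)]:
        m=(abs(C[:,0]-.55)<.13)&(abs(C[:,1]-.16)<.13)&(C[:,2]>lo)&(C[:,2]<hi)
        Q=C[m];print(cam,lo,len(Q));print(np.round(Q[np.argsort(Q[:,1])][::max(1,len(Q)//20)],3).tolist())
```

```text
scene 0.168 313
[[0.535, 0.117, 0.17], [0.54, 0.123, 0.187], [0.541, 0.124, 0.203], [0.544, 0.125, 0.186], [0.547, 0.126, 0.185], [0.547, 0.126, 0.205], [0.548, 0.127, 0.188], [0.536, 0.129, 0.214], [0.538, 0.13, 0.212], [0.55, 0.132, 0.169], [0.545, 0.135, 0.21], [0.545, 0.137, 0.188], [0.544, 0.139, 0.171], [0.54, 0.141, 0.212], [0.542, 0.143, 0.197], [0.547, 0.147, 0.168], [0.492, 0.216, 0.171], [0.486, 0.221, 0.172], [0.51, 0.224, 0.171], [0.493, 0.226, 0.172], [0.488, 0.23, 0.172]]
scene 0.158 104
[[0.537, 0.117, 0.159], [0.538, 0.118, 0.162], [0.542, 0.12, 0.165], [0.544, 0.122, 0.166], [0.548, 0.123, 0.163], [0.551, 0.124, 0.166], [0.553, 0.125, 0.164], [0.554, 0.127, 0.16], [0.553, 0.133, 0.162], [0.55, 0.14, 0.16], [0.545, 0.149, 0.161], [0.529, 0.158, 0.165], [0.524, 0.162, 0.167], [0.528, 0.165, 0.162], [0.509, 0.21, 0.158], [0.487, 0.213, 0.158], [0.491, 0.215, 0.167], [0.493, 0.219, 0.167], [0.499, 0.222, 0.167], [0.508, 0.224, 0.164], [0.509, 0.226, 0.161]]
scene 0.145 3828
[[0.532, 0.084, 0.146], [0.544, 0.109, 0.155], [0.59, 0.122, 0.15], [0.625, 0.133, 0.152], [0.56,
[... 1203 characters left out ...]
[0.514, 0.171, 0.159], [0.497, 0.181, 0.158], [0.502, 0.186, 0.159], [0.512, 0.191, 0.158], [0.499, 0.198, 0.159], [0.482, 0.205, 0.159], [0.456, 0.212, 0.158], [0.487, 0.216, 0.167], [0.487, 0.218, 0.168]]
top 0.145 3482
[[0.527, 0.085, 0.15], [0.517, 0.114, 0.15], [0.571, 0.127, 0.149], [0.563, 0.139, 0.151], [0.64, 0.147, 0.151], [0.635, 0.155, 0.151], [0.593, 0.162, 0.151], [0.561, 0.168, 0.151], [0.625, 0.175, 0.148], [0.556, 0.181, 0.146], [0.536, 0.187, 0.152], [0.632, 0.194, 0.152], [0.548, 0.2, 0.149], [0.497, 0.206, 0.153], [0.461, 0.212, 0.154], [0.627, 0.219, 0.149], [0.524, 0.227, 0.148], [0.523, 0.236, 0.154], [0.607, 0.245, 0.151], [0.543, 0.257, 0.146], [0.592, 0.282, 0.148]]
```

View pics/crop1.png

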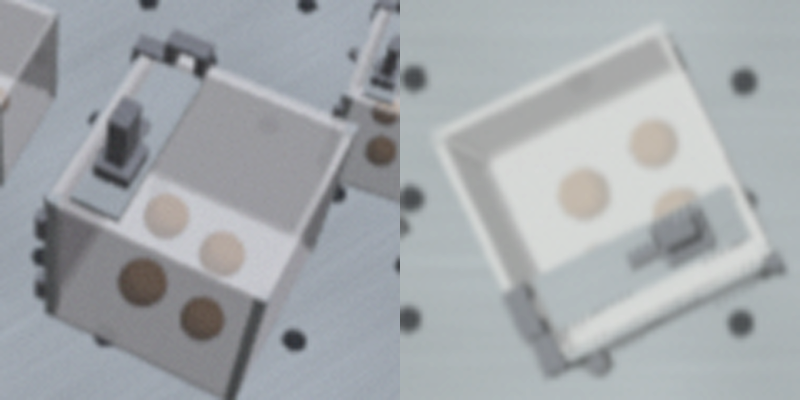

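The crop confirms the large cube. Its grip is at about (0.536, 0.135), top z 0.213, and the keeper is at (0.492, 0.223), so the slide direction is about (-0.45, 0.89). I'll move up and around first, then look with the wrist camera.

```bash
python3 -m inch '{"twist":[[-3,0,0],[-9,0,0],[-15,0,0],[-22,0,0],[-30,0,0],[-38,0,0],[-45,0,0],[-51,0,0],[-55,0,0],[-55,0,0]],"dp":[[-20,15,-9],[-45,55,-33],[-70,105,-63],[-84,160,-96],[-84,215,-130],[-84,270,-162],[-84,320,-192],[-84,355,-213],[-84,369,-222],[-84,369,-222]],"grip":[1,1,1,1,1,1,1,1,1,1]}'
python3 - <<'E'
from h import *
s=bot.read_state();R=np.array(s['ee_rot']);print(np.round(R,3))
print('dp mm',np.round(1000*R.T@(np.array([.525,.12,.30])-s['ee_pos']),1))
z=R[:,2];a=np.degrees(np.arctan2(z[1],z[0]));print('jaw ang',a,'twist x',-(26.7-a),s['q'])
E
```

```text
t: 1.75
ee_pos: [0.4798, -0.2985, 0.301]
ee_rot: [[0.001, 0.302, 0.953], [-0.001, 0.953, -0.302], [-1.0, -0.001, 0.001]]
force: [-0.1, -0.2, 0.2]
finger_gap: 0.0854
[[ 0.001  0.302  0.953]
 [-0.001  0.953 -0.302]
 [-1.    -0.001  0.001]]
dp mm [  0.6 412.5 -83.5]
jaw ang -17.606406791709606 twist x -44.306406791709605 [ 51.63872936   7.73790359 -25.00071796  87.03184367   3.31133631
  85.8926025    8.99784198]
```

```bash
python3 -m inch '{"twist":[[-2,0,0],[-7,0,0],[-13,0,0],[-20,0,0],[-27,0,0],[-34,0,0],[-40,0,0],[-43,0,0],[-44.3,0,0],[-44.3,0,0]],"dp":[[0,20,-4],[0,65,-13],[0,120,-24],[0,180,-36],[0,240,-48],[0,300,-60],[0,355,-72],[0,395,-80],[0,412,-83],[0,412,-83]],"grip":[1,1,1,1,1,1,1,1,1,1]}'
python3 - <<'E'
from h import *
s=bot.read_state();p,R=np.array(s['ee_pos']),np.array(s['ee_rot'])
im,d=shot('wrist','w1.png')
C=cloud('wrist',d,p,R)
H=C[...,2]; m=(H>.2)&(H<.225)&(d>0)&(np.hypot(C[...,0]-.536,C[...,1]-.135)<.04)
Q=C[m];print(len(Q),Q.mean(0),np.percentile(Q[:,2],[5,50,95]))
if len(Q): print(cv2.minAreaRect((Q[:,:2]*1000).astype(np.float32)))
m=(H>.166)&(H<.18)&(d>0)&(C[...,1]>.19)&(abs(C[...,0]-.5)<.1);K=C[m]
if len(K):print('keeper',len(K),K.mean(0),cv2.minAreaRect((K[:,:2]*1000).astype(np.float32)))
for n in ['door_bolt_grip']:
    for b in bot.boxes_of('wrist',n): print(n,b,)
print(p,s['q'],proj('wrist',[.536,.135,.212],p,R))
E
```

```text
t: 3.0
ee_pos: [0.5252, 0.1192, 0.2999]
ee_rot: [[-0.0, -0.449, 0.893], [-0.001, 0.893, 0.449], [-1.0, -0.0, -0.001]]
force: [-1.5, -0.5, -0.1]
finger_gap: 0.0852
503 [0.53671551 0.13696033 0.21237975] [0.20563501 0.21317857 0.21432692]
((537.3458251953125, 136.0325469970703), (14.013869285583496, 21.980514526367188), 28.260108947753906)
keeper 661 [0.49290891 0.2252698  0.17242637] ((493.03839111328125, 225.23912048339844), (29.383825302124023, 13.762762069702148), 26.91780662536621)
door_bolt_grip {'at': [0.5319, 0.1401, 0.1688], 'p': 0.82}
door_bolt_grip {'at': [0.3376, 0.1012, 0.124], 'p': 0.76}
door_bolt_grip {'at': [0.7035, 0.0037, 0.0483], 'p': 0.75}
[0.52518593 0.11920621 0.29994535] [ 28.21480238   6.39915852 -47.2257251   89.94478679   4.72881674
  85.74631622   7.49842781] [3.40447e+02 1.88650e+02 2.57000e-01]
```

View pics/w1.png

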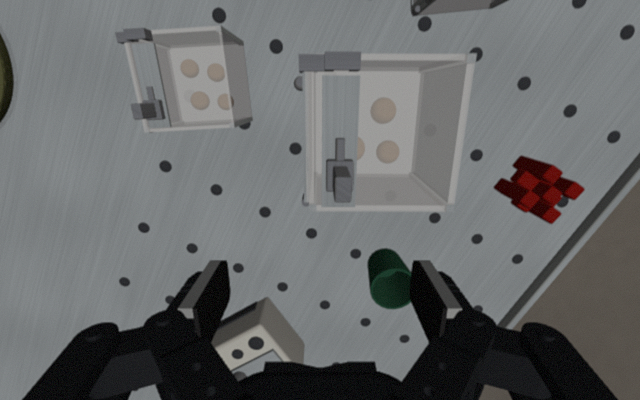

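The wrist view shows the grip at (342,185) on the large cube's strip, the rod pointing up to the keeper at (343,61), and the slide along tool y. The fitted grip rectangle is 14 x 22 mm at (0.537, 0.136), at 28°, which agrees with the description. Next I descend and close.

```bash
python3 -m inch '{"twist":[[0,0,0],[0,0,0],[0,0,0],[0,0,0],[0,0,0],[0,0,0],[0,0,0],[0,0,0],[0,0,0]],"dp":[[0,5,9],[0,9.6,18.3],[20,9.6,18.3],[50,9.6,18.3],[80,9.6,18.3],[98,9.6,18.3],[104,9.6,18.3],[104,9.6,18.3],[104,9.6,18.3]],"grip":[1,1,1,1,1,1,1,1,1]}' 40
python3 -m inch '{"twist":[[0,0,0],[0,0,0],[0,0,0],[0,0,0],[0,0,0],[0,0,0],[0,0,0],[0,0,0]],"dp":[[0,0,0],[0,0,0],[0,0,0],[0,0,0],[0,0,0],[0,0,0],[0,0,0],[0,0,0]],"grip":[0,0,0,0,0,0,0,0]}' 40
```

```text
t: 4.22
ee_pos: [0.5387, 0.1353, 0.1971]
ee_rot: [[0.002, -0.447, 0.895], [0.0, 0.895, 0.447], [-1.0, -0.001, 0.002]]
force: [-0.6, 0.4, 0.5]
finger_gap: 0.0852
t: 5.22
ee_pos: [0.5383, 0.1351, 0.1962]
ee_rot: [[0.001, -0.447, 0.895], [0.0, 0.895, 0.447], [-1.0, -0.0, 0.001]]
force: [1.3, 0.6, 1.4]
finger_gap: 0.0113
```

Gap is 11.3 mm against the expected 14, so I'll slide gently and watch the force.

```bash
python3 -m inch '{"twist":[[0,0,0],[0,0,0],[0,0,0],[0,0,0],[0,0,0],[0,0,0],[0,0,0],[0,0,0]],"dp":[[0,3,0],[0,8,0],[0,15,0],[0,23,0],[0,31,0],[0,37,0],[0,40,0],[0,40,0]],"grip":[0,0,0,0,0,0,0,0]}'
python3 - <<'E'
from h import *
shot('wrist','w2.png')
print(bot.read_state()['force'])
a,b=[cv2.imread('pics/w2.png'),None]
shot('scene','s2.png'); b=cv2.imread('pics/s2.png')[100:260,280:440]
cv2.imwrite('pics/c2.png',np.hstack([cv2.resize(a,(480,300)),cv2.resize(b,(300,300))]))
E
```

```text
t: 6.22
ee_pos: [0.52, 0.1716, 0.1962]
ee_rot: [[0.0, -0.447, 0.894], [0.001, 0.894, 0.447], [-1.0, 0.001, 0.001]]
force: [3.8, 1.5, 3.8]
finger_gap: 0.0115
[2.42763374 1.6154557  3.42719674]
```

View pics/c2.png

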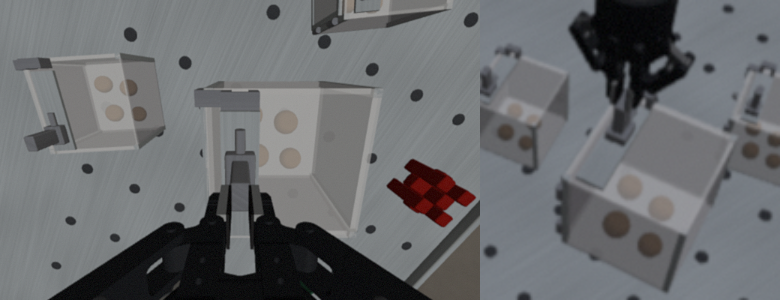

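The grip is held between the pads at left-view (240,170), and the carriage and rod have moved about 40 mm. I'll continue towards the stop.

```bash
python3 -m inch '{"twist":[[0,0,0],[0,0,0],[0,0,0],[0,0,0],[0,0,0]],"dp":[[0,4,0],[0,10,0],[0,16,0],[0,20,0],[0,20,0]],"grip":[0,0,0,0,0]}' 
python3 -m inch '{"twist":[[0,0,0],[0,0,0],[0,0,0],[0,0,0],[0,0,0],[0,0,0]],"dp":[[0,2,0],[0,4,0],[0,6,0],[0,8,0],[0,10,0],[0,10,0]],"grip":[0,0,0,0,0,0]}'
```

```text
t: 6.95
ee_pos: [0.5109, 0.1897, 0.1961]
ee_rot: [[0.0, -0.448, 0.894], [0.001, 0.894, 0.448], [-1.0, 0.001, 0.0]]
force: [3.4, 2.0, 4.0]
finger_gap: 0.0117
t: 7.7
ee_pos: [0.5068, 0.1978, 0.1961]
ee_rot: [[0.0, -0.447, 0.895], [0.0, 0.895, 0.447], [-1.0, 0.0, 0.0]]
force: [4.5, 0.6, 5.9]
finger_gap: 0.0117
```

```bash
for i in 1 2; do python3 -m inch '{"twist":[[0,0,0],[0,0,0],[0,0,0],[0,0,0]],"dp":[[0,1.5,0],[0,3,0],[0,4,0],[0,4,0]],"grip":[0,0,0,0]}'; done
```

```text
t: 8.2
ee_pos: [0.5053, 0.2008, 0.1961]
ee_rot: [[0.001, -0.446, 0.895], [-0.0, 0.895, 0.446], [-1.0, -0.001, 0.0]]
force: [5.1, 0.6, 4.8]
finger_gap: 0.0113
t: 8.7
ee_pos: [0.5052, 0.201, 0.1961]
ee_rot: [[0.003, -0.444, 0.896], [-0.005, 0.896, 0.444], [-1.0, -0.005, 0.0]]
force: [6.9, -4.4, 5.3]
finger_gap: 0.0113
```

It stopped after 73.7 mm of travel, within the possible 60–80. One more firm push will confirm it's the end stop.

```bash
for i in 1 2; do python3 -m inch '{"twist":[[0,0,0],[0,0,0],[0,0,0],[0,0,0]],"dp":[[0,2,0],[0,4,0],[0,5,0],[0,5,0]],"grip":[0,0,0,0]}'; done
```

```text
t: 9.2
ee_pos: [0.505, 0.2013, 0.1961]
ee_rot: [[0.005, -0.441, 0.898], [-0.01, 0.898, 0.441], [-1.0, -0.011, 0.0]]
force: [10.3, -12.9, 6.2]
finger_gap: 0.0115
t: 9.7
ee_pos: [0.5049, 0.2016, 0.1961]
ee_rot: [[0.008, -0.438, 0.899], [-0.015, 0.899, 0.438], [-1.0, -0.017, 0.0]]
force: [13.7, -18.4, 6.9]
finger_gap: 0.0114
```

A hard stop: 23 N along the slide with no movement. Next I ease off the push, open and rise.

```bash
python3 -m inch '{"twist":[[0,0,0],[0,0,0],[0,0,0],[0,0,0]],"dp":[[0,-4,0],[0,-8,0],[0,-12,0],[0,-12,0]],"grip":[0,0,0,0]}'
python3 -m inch '{"twist":[[0,0,0],[0,0,0],[0,0,0],[0,0,0],[0,0,0],[0,0,0]],"dp":[[0,0,0],[0,0,0],[0,0,0],[0,0,0],[0,0,0],[0,0,0]],"grip":[1,1,1,1,1,1]}'
python3 -m inch '{"twist":[[0,0,0],[0,0,0],[0,0,0],[0,0,0],[0,0,0],[0,0,0],[0,0,0]],"dp":[[-8,0,0],[-25,0,0],[-50,0,0],[-80,-20,0],[-104,-60,0],[-104,-80,0],[-104,-80,0]],"grip":[1,1,1,1,1,1,1]}'
python3 - <<'E'
from h import *
s=bot.read_state();p,R=np.array(s['ee_pos']),np.array(s['ee_rot'])
im,d=shot('wrist','w3.png');C=cloud('wrist',d,p,R);H=C[...,2]
m=(H>.205)&(H<.225)&(d>0)&(np.hypot(C[...,0]-.504,C[...,1]-.202)<.04);Q=C[m]
r=cv2.minAreaRect((Q[:,:2]*1000).astype(np.float32));print(len(Q),r,'travel',(np.array(r[0])-[537.3,136])@[-.447,.894])
for cam in ['scene','top']:
    shot(cam,cam+'3.png')
    for n in ['size_knob','cup']:
        for b in bot.boxes_of(cam,n): print(cam,n,np.round(b['at'],3),round(b['p'],2))
a=cv2.imread('pics/scene3.png')[110:350,150:450];w=cv2.imread('pics/w3.png')
cv2.imwrite('pics/c3.png',np.hstack([cv2.resize(w,(480,300)),cv2.resize(a,(320,300))]))
E
```

```text
t: 10.2
ee_pos: [0.5052, 0.2009, 0.1961]
ee_rot: [[0.001, -0.445, 0.896], [-0.002, 0.896, 0.445], [-1.0, -0.002, 0.0]]
force: [6.5, -1.8, 4.3]
finger_gap: 0.0113
t: 10.95
ee_pos: [0.5039, 0.203, 0.196]
ee_rot: [[-0.0, -0.447, 0.895], [-0.0, 0.895, 0.447], [-1.0, -0.0, -0.0]]
force: [0.1, -0.3, -0.2]
finger_gap: 0.0853
t: 11.82
ee_pos: [0.5401, 0.1298, 0.2995]
ee_rot: [[-0.001, -0.444, 0.896], [0.0, 0.896, 0.444], [-1.0, 0.0, -0.001]]
force: [-0.3, -0.3, -0.0]
finger_gap: 0.0854
575 ((504.95123291015625, 200.92987060546875), (13.503300666809082, 21.275249481201172), 26.146451950073242) travel 72.5072032104492
scene size_knob [ 0.572 -0.235  0.105] 0.6
scene cup [0.696 0.011 0.037] 0.86
top size_knob [0.706 0.007 0.032] 0.29
top cup [0.704 0.006 0.032] 0.78
```

View pics/c3.png

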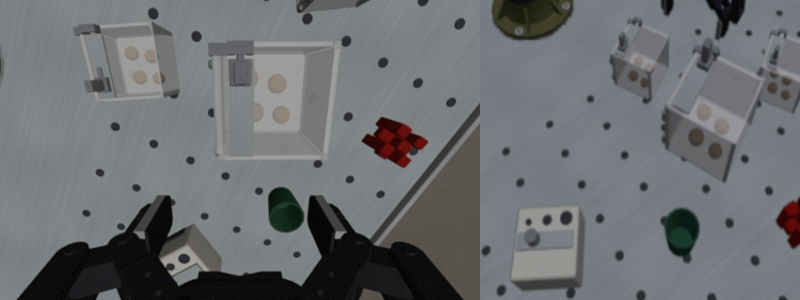

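```bash
python3 -c "
from plant import bot
print(bot.sign_off())"
```

```text
the job is handed in; nothing more can be done
None
```

The bolt on the large cube's roof is slid home against its end stop, released, and the job is handed in. I gripped the upright grip across its 14 mm thickness and slid it until it stopped. The arm is clear above everything, and the clock was at about 12 s of the 32 s allowed.

**End stop:**
- The bolt stopped dead, and a firmer push of about 23 N produced no further movement.
- I eased the push before letting go. About 4–5 N still held it against the stop when the fingers opened.

**Travel:**
- The arm measured about 74 mm and the wrist depth image 72.5 mm. They differ by about 1 mm, and both fit a start between 0 and 20 mm.
- The last picture shows the grip right beside the keeper.

**Cup and size knob:** The scene camera puts both where they were, within 1 mm sideways for the knob and cup. The top camera's cup reading shifted about 6 mm. I took that as noise, because the arm never came near the cup.

**Mismatches:**
- The finger gap read 11.3–11.7 mm on the 14 mm grip, although the hold was firm.
- The top camera's one size-knob report was a false hit on the cup, with a low score of 0.29.

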